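# Refit a fuse and its touch guard

## Robot

A 7-joint arm with a two-finger parallel gripper is mounted at the origin on a cart in front of the work surface, level with it; the furniture and walls round the work are solid. World frame = base frame: x ahead of the robot, y to its left, z up, the work surface at z = 0. Lengths are in m, angles in rad, forces in N, time in s.
With the tool pointing down it reaches from about 0.425 to 0.925 m from the base axis. Payload 6.8 kg.
Tool frame: the origin (TCP) lies at the very end of the fingers, on their centre line; the grasp point (between the pads) lies 19 mm behind it; z points along the fingers, y is the line along which they close (so a half turn about z gives the same grasp; the last joint's range is limited). The gripper opens to 85 mm and grips with 20 to 120 N. Pads are 22 mm wide; open, the fingers measure 114 mm over their backs; the gripper's body (76 mm by 85 mm) begins 54 mm behind the grasp point. The pads swing forward as they close: fully open they stand 13 mm farther back than shut.
Start: joints at [1.029, 0.477, 0.022, 1.555, -0.011, 1.109, -0.083], TCP at [0.284, -0.612, 0.231] pointing down, gripper open.
Joint ranges: [-2.96, 2.96], [-0.34, 2.1], [-1.41, 1.46], [0.24, 2.44], [-1.37, 4.51], [0.17, 1.92], [-2.96, 2.96]. Speed limits (rad/s): [2.39, 2.39, 3.14, 3.14, 3.14, 3.14, 3.14].

## Interface

Orientations are given as a rotation vector (axis times angle).
In Python, from bench import r gives the robot as it stands.
- The arm moves only by the tool play_rows, never from a script. Its argument "targets" is text: rows parted by semicolons, each of 5 numbers parted by spaces: the closure, from -1 (fully open) to 1 (shut), then the shift along the tool's x, y, z in m, then the turn about the tool's z in rad. In form: gripper dx dy dz spin; .... A call has 1 to 8 rows; each row is the pose to reach, as a shift and turn from the pose commanded when the call began, along the tool's axes at that moment; what a row does not reach only later rows make up. A row lasts 1/12 s, in which the tool goes at most 41.7 mm and 7.16 degrees, less where a joint would pass 70% of its speed; a pose out of reach is approached as far as the arm can. A call with a gripper value outside its range is refused whole. The fingers move at their own pace and stop on an object; "squeeze" is the grip in N (left out, the last holds). Time passes only in rows, so rows that repeat a pose let the fingers close. It gives the time, the measured TCP pose, the force, the opening and the grip force at its end, in the units of the state.
- r.get_obs(): the state, without advancing time (a new reading comes with each control period).
- r.grab_frame(name): name is "scene" or "side" or "wrist"; returns the picture (400x640x3 uint8, red, green, blue); there is no depth.
- r.camera_info(name): a dict with "fov_y" (degrees; the focal length in pixels is half the picture's height over the tangent of half this angle, whatever the lens; pixels are square), "cx", "cy" (the principal point, pixels), "position" and "rotation" of the camera in the world. Camera axes: x right, y down, z forward; pixel columns grow to the right and rows downward; lengths in m; the calibration is good to about 2 mm. The wrist camera is an equidistant fisheye: a pixel r from the principal point sees the ray r / f radians off the axis. A picture is of the moment at which its call begins: read the wrist's pose just before it. camera_info takes no time and is no camera call; for the wrist camera it gives the pose at the moment of the call.
- r.hand_in(): hands the job in; it is judged then, once.
The state is a dict: "clock": time; "joints": joint angles; "qvel": joint speeds; "tau": joint torques, N m; "tcp_pos": TCP position; "orientation": TCP orientation; "contact_force": force on the tool from outside, world axes, zero at the start; "moment": the same for the moment, N m; "grip_width": finger opening in m; "gripper_force": force on a finger pad.
Only numpy, scipy, OpenCV 4.12 (cv2) and the standard library are available. Lean on these libraries where they do the work, as an engineer would, in place of code of your own. Each camera call takes 0.05 s, during which the arm holds its last target. There are 200 camera calls.

## Task

Lay the ceramic fuse in the two copper clips of the grey fuse box, then close the box with the orange guard: angle the guard's tongue in under the box's lip, lower the guard flat onto the rims in your grip, not letting it fall, and press it down until the spring bolt snaps over its far edge. Let go of everything and leave the other things on the bench where they are.

Things in the scene. Friction and masses are not known exactly. Their poses are not given: they have to be found in the camera images.
- fuse_box: Grey bench fuse box, fixed, 182 x 100 mm on plan; origin: centre of its underside. +x runs from the groove end (x -91) to the upright panel housing (x +54.5 to +91, 96 mm high, sockets on it to 100), y across, z up. Open bay from the end wall (x -84) to the panel's face (x +54.5), inner floor z 8. Side walls 6 mm thick, inner faces y -44 and +44, flat rims at z 38 on which the guard lies.
- lip_edge (a point): Middle of the lip's lower edge, on the box at x -73, y 0, z 43.5 mm, axes as the box's. The lip (z 43.5 to 48) overhangs the groove end by 11 mm; the pocket under it is 74 mm wide and open downward. The tall panel bars a level entry: the tongue goes in with the guard leaning 25 to 40 degrees, tongue edge low.
- fuse_seat (a point): Where the fuse's centre comes to lie, on the box at x -18, y 0, z 27 mm, axes as the box's. The fuse lies along y in two copper U clips centred at y -21 and +21 (each 10 mm long, 16 mm wide inside, mouth flared to about 24, top at z 36); end stops 58 mm apart; 32 mm between the clips are free for fingers, down to z 11.
- guard_seat (a point): Where the middle of the underside of the guard's plate lies when closed, on the box at x -8.5, y 0, z 38 mm (guard_grip is then 19 mm above it), axes as the box's; the guard's axes are then parallel to these, its +x toward the panel. About 1.5 mm of play each way along x, 2 mm along y.
- bolt (a joint): Steel spring bolt in the panel's face, 24 mm wide, at y 0 of the box: m pushed into the panel; 0 = fully out (5 mm proud of the face), 0.005 = flush. Flat underside at z 43 mm, sloping nose up to z 54. The guard's edge, pressed down, pushes it back (spring 4 to 6 N, about 15 N down on the rib); it then springs out over that edge.
- guard_grip (a point): Orange guard, loose, about 150 g: centre of its finger rib, which is 60 mm long (x), 12 mm thick (y) and runs from z -15 (top of the plate) to +15. Plate 123 (x) x 94 (y) x 4 mm centred below, underside at z -19. On its -x edge a tongue 70 mm wide, 4 mm thick, 12 mm long (x -61.5 to -73.5). Starts flat on the bench, rib up; grasp the rib across y.
- tongue_tip (a point): Middle of the tongue's free edge, half-way up its thickness: on the guard at x -73.5, y 0, z -17 mm from guard_grip, axes as guard_grip.
- fuse_mid (a point): White ceramic fuse with metal caps, loose, 54 mm long and 14 mm thick, 50 g: its centre; its length is along y. It starts lying on the bench in front of the clear inverter enclosure (340 mm tall, its front at world x 0.52 m for y above 0.14 m).
- snap_cap: Bystander: dark blue capacitor can, standing, 46 mm across, 80 mm high; origin at its foot.
- driver: Bystander: screwdriver with orange-red handle, 192 mm long, lying; origin under its middle.
- tape: Bystander: roll of black tape, 56 mm across, 19 mm high, lying flat; origin under its middle.
- plug_r: Bystander: red banana plug, 68 mm long, 13 mm thick, lying; origin under its middle. Behind it stand two stacked power supplies (370 mm tall; knobs and front reach to world x 0.62 m for y below 0).

How it is judged:
By the outcome, as a careful person would: the job done as asked, in the order asked, and still so for the second after the job is handed in, with the robot touching nothing.
It also fails if it takes over 70 s, if anything falls off the work surface, if the arm or the gripper's body presses on something with over 40 N, if the wrist force passes 120 N, or if a joint passes its speed limit or range.

## Working session

There is one attempt and no reset: what is moved stays moved. The work goes in short steps, Python scripts to look and compute and a tool call to move; the robot and the scene stay as the last step left them, time stands still between calls to the robot, and variables do not carry over. Pictures are saved under pics/ and viewed, at most 10 in all, crops included, and the job is handed in when it is done.

Besides the shell and the picture viewer there is one more tool, called after "Request:" by a JSON object that holds its "name" and its "arguments". play_rows: Moves the arm, as the interface text tells. Its arguments: {"type":"object","properties":{"targets":{"type":"string"},"squeeze":{"type":"number"}},"required":["targets"]}

```bash
ls; mkdir -p pics; python3 - <<'E'
from bench import r
import cv2
for n in("scene","side"):
    f=r.grab_frame(n); cv2.imwrite(f"pics/{n}0.png",f[...,::-1]); print(r.camera_info(n))
f=r.grab_frame("wrist");cv2.imwrite("pics/wrist0.png",f[...,::-1]);print(r.camera_info("wrist"))
print(r.get_obs())
E
```

```text
pics
{'fov_y': 45.694695292231835, 'cx': 314.3554643280938, 'cy': 202.41003654857474, 'position': array([-0.35313326,  1.01286881,  0.69533769]), 'rotation': array([-0.84073026,  2.24292344, -1.41888978])}
{'fov_y': 57.51610277900998, 'cx': 320.4778764941001, 'cy': 198.78407739062646, 'position': array([ 0.57528412, -1.14748656,  0.76087882]), 'rotation': array([-2.11956525, -0.0684879 ,  0.03979935])}
{'fov_y': 65.70646984690485, 'cx': 316.34510230855807, 'cy': 197.02669085640102, 'position': array([ 0.34463266, -0.58430113,  0.37361694]), 'rotation': array([ 2.45012559, -1.56466225, -0.21449316])}
{'clock': 0.15, 'joints': array([ 1.0288949 ,  0.47763647,  0.02237872,  1.55621704, -0.01148035,
        1.10931994, -0.08308991]), 'qvel': array([-0.00064388, -0.00225428,  0.00074653, -0.00389889, -0.00080165,
        0.00083419,  0.0017064 ]), 'tau': array([ 4.15647271e-03, -5.96920538e+01,  1.61034141e+00, -2.81491435e+01,
        1.25993433e-02,  6.60339167e-03,  2.19495189e-05]), 'tcp_pos': array([ 0.2834941 , -0.61207126,  0.23053518]), 'orientation': array([-3.06662887e+00, -6.75798254e-01,  6.95428592e-04]), 'contact_force': array([-0.64137081, -0.24811265,  0.01932332]), 'moment': array([ 0.04074916, -0.01169416,  0.03928852]), 'gripper_force': 0.0, 'grip_width': 0.0857776128877402}
```

View images.

View pics/scene0.png

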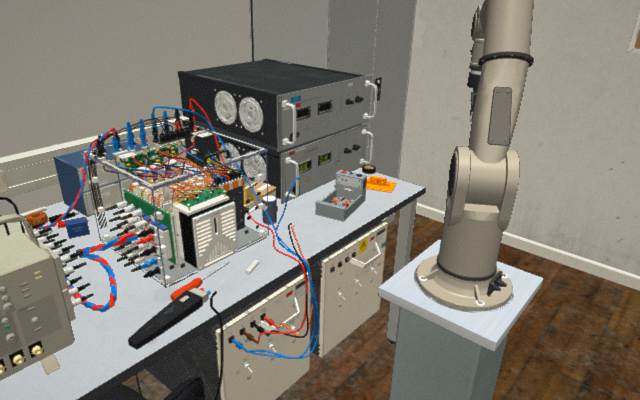

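View pics/side0.png

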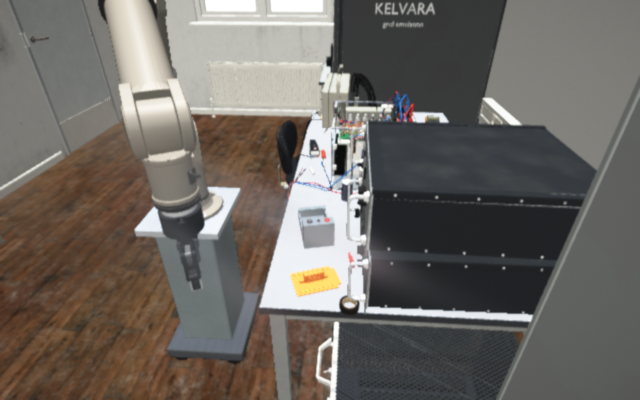

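```bash
cat > h.py <<'E'
import numpy as np, cv2
from scipy.spatial.transform import Rotation as R
from bench import r
def ray(info,u,v):
    f=200/np.tan(np.radians(info["fov_y"])/2); x,y=(u-info["cx"])/f,(v-info["cy"])/f
    if info.get("fish"):
        t=np.hypot(x,y); d=np.array([np.sin(t)*x/t,np.sin(t)*y/t,np.cos(t)])
    else: d=np.array([x,y,1.])
    return info["position"],R.from_rotvec(info["rotation"]).apply(d/np.linalg.norm(d))
def onz(info,u,v,z):
    p,d=ray(info,u,v); return p+d*(z-p[2])/d[2]
def proj(info,P):
    f=200/np.tan(np.radians(info["fov_y"])/2)
    q=R.from_rotvec(info["rotation"]).inv().apply(np.asarray(P)-info["position"])
    if info.get("fish"):
        t=np.arctan2(np.hypot(q[0],q[1]),q[2]);k=t/np.hypot(q[0],q[1]);return info["cx"]+f*k*q[0],info["cy"]+f*k*q[1]
    return info["cx"]+f*q[0]/q[2],info["cy"]+f*q[1]/q[2]
def grab(n,name=None):
    i=dict(r.camera_info(n)); i["fish"]=n=="wrist"
    f=r.grab_frame(n)[...,::-1].copy()
    if name: cv2.imwrite(f"pics/{name}.png",f)
    return i,f
E
python3 - <<'E'
from h import *
s=dict(r.camera_info("scene"));d=dict(r.camera_info("side"))
np.set_printoptions(precision=4,suppress=True)
print("fuse",onz(s,252,267,.007),"guard",onz(s,378,184,.01),onz(d,315,281,.004),"box",onz(s,340,205,.03),onz(d,318,238,.03))
a=cv2.imread("pics/scene0.png");b=cv2.imread("pics/side0.png")
c1=cv2.resize(a[160:285,235:415],None,fx=4,fy=4,interpolation=cv2.INTER_CUBIC)[:,:720]
c2=cv2.resize(b[195:315,270:380],None,fx=4,fy=4,interpolation=cv2.INTER_CUBIC)
cv2.imwrite("pics/c1.png",c1);cv2.imwrite("pics/c2.png",c2)
o=r.get_obs();print(R.from_rotvec(o["orientation"]).as_matrix())
E
```

```text
fuse [0.4359 0.3218 0.007 ] guard [ 0.4928 -0.3507  0.01  ] [ 0.5079 -0.372   0.004 ] box [ 0.4637 -0.0859  0.03  ] [ 0.5047 -0.2021  0.03  ]
[[ 0.9074  0.4203 -0.0007]
 [ 0.4203 -0.9074  0.0013]
 [-0.0001 -0.0014 -1.    ]]
```

View pics/c1.png

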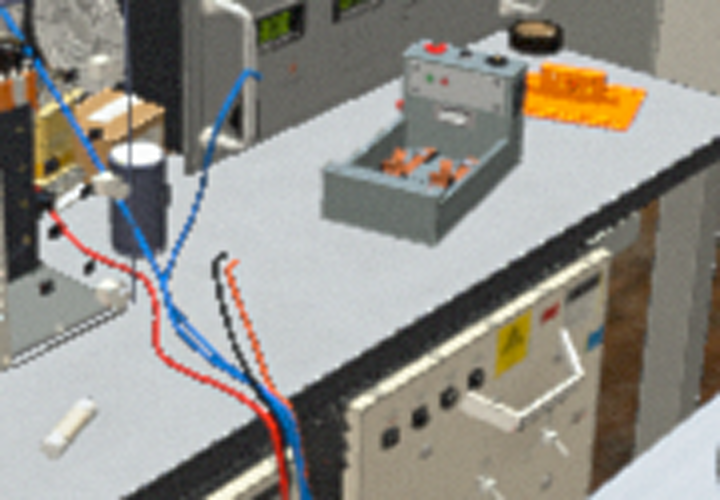

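View pics/c2.png

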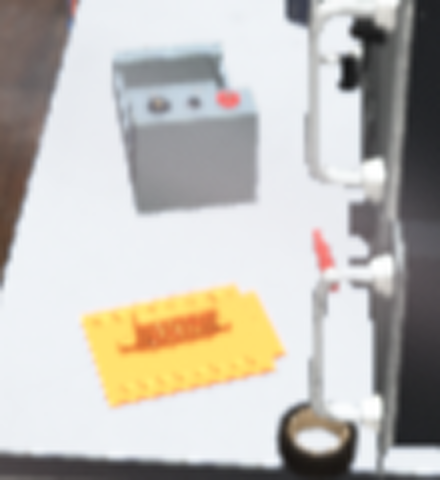

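Request:
{"name": "play_rows", "arguments": {"targets": "-1 0.03 -0.03 -0.02 0.05; -1 0.065 -0.065 -0.05 0.11; -1 0.1 -0.1 -0.07 0.17; -1 0.13 -0.135 -0.07 0.23; -1 0.16 -0.17 -0.07 0.29; -1 0.19 -0.2 -0.07 0.35; -1 0.21 -0.22 -0.07 0.4; -1 0.22 -0.23 -0.07 0.43"}}

```text
clock: 0.82
tcp_pos: [0.3867, -0.3093, 0.3015]
orientation: [3.141, 0.002, 0.0]
contact_force: [0.8, 0.1, 0.4]
grip_width: 0.0852
gripper_force: 0.0
```

```bash
cat >> h.py <<'E'
np.set_printoptions(precision=4,suppress=True)
def st():
    o=r.get_obs();M=R.from_rotvec(o["orientation"]).as_matrix()
    print("t",round(o["clock"],2),"tcp",o["tcp_pos"],"yawx",round(np.degrees(np.arctan2(M[1,0],M[0,0])),2),"zt",M[:,2],"F",o["contact_force"],"w",round(o["grip_width"],4),"g",round(o["gripper_force"],1),"j",o["joints"])
    return o,M
def todo(P,yaw=None):
    o,M=st(); d=M.T@(np.asarray(P)-o["tcp_pos"])
    print("tool shift",d,"n",np.linalg.norm(d)/.0417)
    if yaw is not None:
        s=-(np.radians(yaw)-np.arctan2(M[1,0],M[0,0])); print("spin",(s+np.pi/2)%np.pi-np.pi/2)
E
python3 - <<'E'
from h import *
i,f=grab("wrist","w1"); print(i); st()
E
```

```text
{'fov_y': 65.70646984690485, 'cx': 316.34510230855807, 'cy': 197.02669085640102, 'position': array([ 0.454 , -0.3096,  0.4446]), 'rotation': array([ 2.0784, -2.0758, -0.2819]), 'fish': True}
t 0.87 tcp [ 0.3907 -0.3007  0.3016] yawx 0.59 zt [ 0.0015  0.004  -1.    ] F [ 1.7874  7.8926 -0.6288] w 0.0854 g 0.0 j [ 0.6055  0.1146 -0.08    1.8854  0.0054  1.1426 -1.0368]
```

View pics/w1.png

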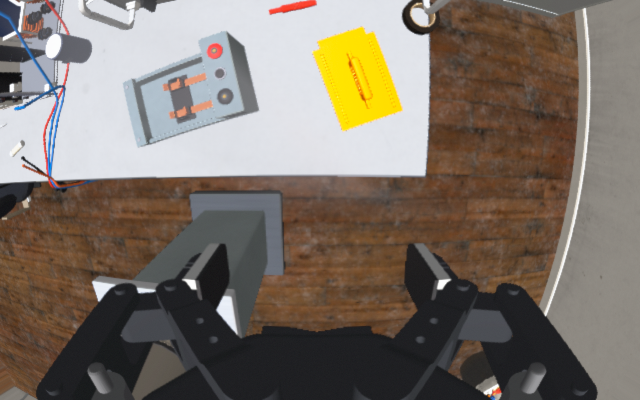

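```bash
python3 - <<'E'
from h import *
r.grab_frame("wrist")
i,f=grab("wrist","w2"); print(i); st()
cv2.imwrite("pics/c3.png",cv2.resize(f[20:155,115:265],None,fx=5,fy=4.4,interpolation=cv2.INTER_CUBIC)[:600])
h=cv2.cvtColor(f,cv2.COLOR_BGR2HSV)
m=cv2.inRange(h,(18,150,120),(35,255,255)); m[:, :290]=0
cs,_=cv2.findContours(m,0,2);c=max(cs,key=cv2.contourArea);
m2=cv2.inRange(h,(5,130,100),(18,255,255));m2[:,:290]=0;m2[140:]=0
print("guard", cv2.contourArea(c))
P=np.array([onz(i,*p[0],.004)[:2] for p in c],np.float32)
print(cv2.minAreaRect(P),P.mean(0))
P=np.array([onz(i,*p[0],.007)[:2] for p in cv2.convexHull(c)],np.float32); print(cv2.approxPolyDP(P[:,None],.004,True)[:,0])
ys,xs=np.nonzero(m2);print("rib mask",len(xs),xs.mean(),ys.mean())
w=cv2.inRange(h,(0,0,150),(180,60,255))
E
```

```text
{'fov_y': 65.70646984690485, 'cx': 316.34510230855807, 'cy': 197.02669085640102, 'position': array([ 0.4568, -0.3043,  0.4447]), 'rotation': array([ 2.0927, -2.0634, -0.2816]), 'fish': True}
t 0.97 tcp [ 0.3882 -0.308   0.3015] yawx 0.61 zt [ 0.0006  0.0004 -1.    ] F [-0.5904 -0.9558  0.3078] w 0.0859 g 0.0 j [ 0.6108  0.1178 -0.0717  1.8818  0.0085  1.1421 -1.0241]
guard 5604.5
((0.5086632370948792, -0.3659994602203369), (0.13376092910766602, 0.09274449944496155), 20.788341522216797) [ 0.5073 -0.3649]
[[ 0.5813 -0.3743]
 [ 0.5734 -0.3901]
 [ 0.4629 -0.4302]
 [ 0.4319 -0.3468]
 [ 0.5424 -0.3043]
 [ 0.5588 -0.3125]]
rib mask 2145 505.7678321678322 74.53659673659674
```

View pics/c3.png

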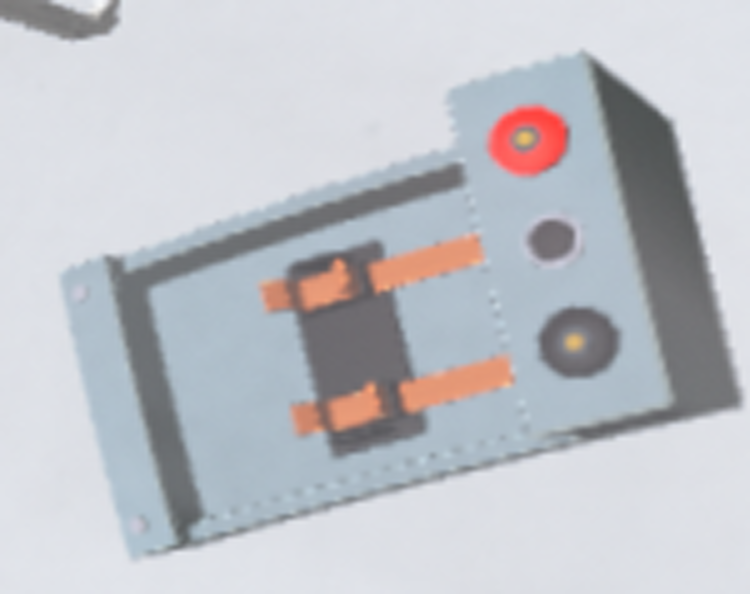

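```bash
python3 - <<'E'
from h import *
from scipy.optimize import least_squares
i={'fov_y': 65.70646984690485, 'cx': 316.34510230855807, 'cy': 197.02669085640102, 'position': np.array([ 0.4568, -0.3043,  0.4447]), 'rotation': np.array([ 2.0927, -2.0634, -0.2816]), 'fish': True}
L=[(-91,50,48),(-91,-50,48),(-73,50,48),(-73,-50,48),(91,50,96),(91,-50,96),(54.5,50,96),(54.5,-50,96)]
C=[(62,275),(133,558),(108,257),(180,543),(585,52),(672,408),(450,95),(528,430)]
U=np.array([(a/5+115,b/4.4+20) for a,b in C])
def W(p): 
    return R.from_euler('z',p[2]).apply(np.array(L)/1000)+[p[0],p[1],0]
g=lambda p:(np.array([proj(i,q) for q in W(p)])-U).ravel()
s=least_squares(g,[.5,-.2,-1.5],loss='soft_l1');print(s.x,np.degrees(s.x[2]),s.fun.reshape(-1,2))
f=cv2.imread("pics/w2.png");h=cv2.cvtColor(f,cv2.COLOR_BGR2HSV)
m=cv2.inRange(h,(3,90,120),(16,255,255));m[:60]=0;m[:,:150]=0;m[:,214:]=0;m[130:]=0
n,_,S,cc=cv2.connectedComponentsWithStats(m)
for k in range(1,n):
    if S[k,4]>20:
        q=onz(i,*cc[k],.033);print(S[k],R.from_euler('z',-s.x[2]).apply(q-[s.x[0],s.x[1],0])*1000)
# fuse
w=f[125:175,0:40].astype(int)
print(onz(i,17,148,.007))
sc=cv2.imread("pics/scene0.png");a=sc[255:280,240:266];gm=cv2.inRange(cv2.cvtColor(a,cv2.COLOR_BGR2HSV),(0,0,205),(180,40,255));print((gm>0).astype(int).sum())
cs,_=cv2.findContours(gm,0,2);c=max(cs,key=cv2.contourArea);I=dict(r.camera_info("scene"))
P=np.array([onz(I,p[0][0]+240,p[0][1]+255,.007)[:2] for p in c],np.float32);print(cv2.minAreaRect(P))
E
```

```text
[ 0.4867 -0.1293 -1.346 ] -77.12032933643921 [[-0.7953 -0.4531]
 [-0.6199  0.7103]
 [-0.3464 -0.5912]
 [-0.2313  0.8147]
 [ 0.9164 -0.7909]
 [ 1.2238  0.1276]
 [-1.3054 -1.2397]
 [ 0.276   3.1216]]
[189  74  22  12 131] [17.4068 18.1653 33.    ]
[175  79  10  11  74] [-13.3898  20.0054  33.    ]
[168  84   5   6  27] [-29.098   22.1446  33.    ]
[195 102  19  12 117] [ 15.2766 -21.89    33.    ]
[180 107  11  11  72] [-13.7552 -20.9088  33.    ]
[174 112   6   6  28] [-28.8231 -19.8765  33.    ]
[0.4339 0.3245 0.007 ]
482
((0.4375452399253845, 0.3202506899833679), (0.06729818880558014, 0.11709633469581604), 45.864715576171875)
```

Request:
{"name": "play_rows", "arguments": {"targets": "-1 0 -0.04 0 0; -1 0 -0.08 0 0; -1 0 -0.12 0 0; -1 0 -0.155 0 0; -1 0 -0.175 0 0; -1 0 -0.18 0 0; -1 0 -0.18 0 0; -1 0 -0.18 0 0"}}

```text
clock: 1.63
tcp_pos: [0.3859, -0.133, 0.3013]
orientation: [3.141, 0.003, 0.0]
contact_force: [-0.4, -0.1, -0.0]
grip_width: 0.0855
gripper_force: 0.0
```

```bash
python3 - <<'E'
from h import *
r.grab_frame("wrist")
i,f=grab("wrist","w3"); st(); import pickle; pickle.dump(i,open("w3.pkl","wb"))
u=[proj(i,(.4867,-.1293,.04))]; print(u); u=u[0]
x0=int(u[0])-75;y0=max(int(u[1])-65,0);print(x0,y0)
cv2.imwrite("pics/c4.png",cv2.resize(f[y0:y0+120,x0:x0+150],None,fx=5,fy=5,interpolation=cv2.INTER_CUBIC))
E
```

```text
t 1.73 tcp [ 0.3859 -0.1332  0.3012] yawx 0.04 zt [-0.0002 -0.0001 -1.    ] F [-0.5266  0.3439 -0.5056] w 0.0853 g 0.0 j [ 0.4302 -0.0313 -0.2425  2.0397 -0.0081  1.1325 -1.3788]
[(np.float64(313.02998307657225), np.float64(87.72365741177013))]
238 22
```

View pics/c4.png

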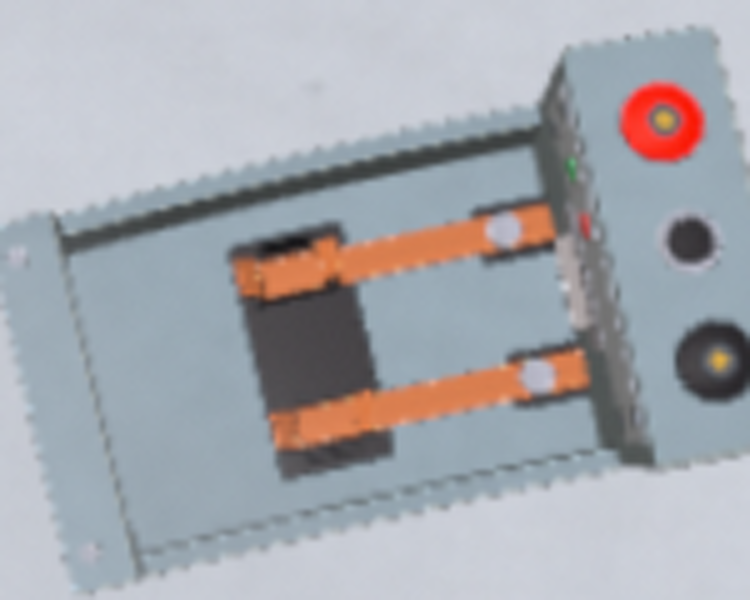

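Request:
{"name": "play_rows", "arguments": {"targets": "-1 0 -0.04 0 0; -1 0 -0.08 0 0; -1 0 -0.12 0 0; -1 0 -0.16 0 0; -1 0 -0.2 0 0; -1 0 -0.24 0 0; -1 0 -0.28 0 0; -1 0 -0.32 0 0"}}

```text
clock: 2.4
tcp_pos: [0.3855, 0.1893, 0.3015]
orientation: [-3.141, -0.001, -0.001]
contact_force: [1.2, 0.2, 0.3]
grip_width: 0.0854
gripper_force: 0.0
```

Request:
{"name": "play_rows", "arguments": {"targets": "-1 0 -0.04 0.03 0; -1 0 -0.08 0.05 0; -1 0 -0.11 0.06 0; -1 0 -0.13 0.06 0; -1 0 -0.135 0.06 0; -1 0 -0.135 0.06 0"}}

```text
clock: 2.9
tcp_pos: [0.3849, 0.3243, 0.2408]
orientation: [-3.141, -0.007, 0.002]
contact_force: [0.8, -0.8, -0.1]
grip_width: 0.0854
gripper_force: 0.0
```

```bash
python3 - <<'E'
from h import *
r.grab_frame("wrist")
i,f=grab("wrist","w4"); st(); import pickle; pickle.dump(i,open("w4.pkl","wb"))
u=proj(i,(.435,.322,.007)); print(u)
x0=int(u[0])-60;y0=max(int(u[1])-60,0);print(x0,y0)
cv2.imwrite("pics/c5.png",cv2.resize(f[y0:y0+120,x0:x0+120],None,fx=4,fy=4,interpolation=cv2.INTER_CUBIC))
E
```

```text
t 3.0 tcp [0.3854 0.322  0.2411] yawx 0.09 zt [-0.0001 -0.0011 -1.    ] F [ 0.0018 -0.7562 -0.3648] w 0.0854 g 0.0 j [-0.1745  0.2633 -0.7514  1.9098  0.2073  1.0477 -2.5825]
(np.float64(316.7636836123175), np.float64(127.57041470536467))
256 67
```

View pics/c5.png

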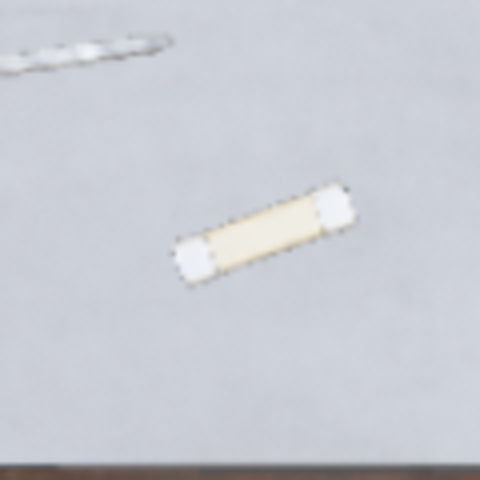

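```bash
python3 - <<'E'
from h import *
import pickle
from scipy.optimize import least_squares
i=pickle.load(open("w3.pkl","rb"))
L=np.array([(-91,50,48),(-91,-50,48),(-73,50,48),(-73,-50,48),(54.5,50,96),(54.5,-50,96),(91,50,96)])/1000
C=[(5,218),(80,595),(57,213),(140,577),(568,47),(650,465),(714,28)]
U=np.array([(a/5+238,b/5+22) for a,b in C])
g=lambda p:(np.array([proj(i,q) for q in R.from_euler('z',p[2]).apply(L)+[p[0],p[1],0]])-U).ravel()
s=least_squares(g,[.5,-.12,-1.4],loss='soft_l1');b=s.x;print(b,np.degrees(b[2]),s.fun.reshape(-1,2))
for n,c,z in [("red",(662,121),100),("blk",(716,360),100),("scr1",(503,230),12),("scr2",(538,376),12),("base",(312,352),12),("clipU",(287,272),36),("clipD",(322,415),36)]:
    q=onz(i,c[0]/5+238,c[1]/5+22,z/1000);print(n,R.from_euler('z',-b[2]).apply(q-[b[0],b[1],0])*1000)
i=pickle.load(open("w4.pkl","rb"))
E=[onz(i,a/4+256,c/4+67,.007) for a,c in[(181,264),(348,201),(264,233)]]
d=E[1]-E[0];print(E,np.linalg.norm(d),np.degrees(np.arctan2(d[1],d[0])))
f=cv2.imread("pics/w4.png");rc=f[105:145,290:355]
h=cv2.cvtColor(rc,cv2.COLOR_BGR2HSV);m=((rc.min(2)>228)|((rc[...,2].astype(int)-rc[...,0])>5)).astype(np.uint8)
cs,_=cv2.findContours(m,0,2);c=max(cs,key=cv2.contourArea)
P=np.array([onz(i,p[0][0]+290,p[0][1]+105,.009)[:2] for p in c],np.float32);print(cv2.contourArea(c),cv2.minAreaRect(P))
todo((E[2][0],E[2][1],.1),d is not None and np.degrees(np.arctan2(d[1],d[0]))+180)
E
```

```text
[ 0.4876 -0.1299 -1.3521] -77.46795630880382 [[-3.109   1.3317]
 [-0.7982 -0.3535]
 [-0.2667 -1.4603]
 [ 0.4436 -0.0404]
 [-0.524   0.1026]
 [ 2.0524  1.4729]
 [ 1.4211 -0.7825]]
red [ 71.2313  28.4015 100.    ]
blk [ 71.419  -27.3007 100.    ]
scr1 [39.8218 21.5138 12.    ]
scr2 [ 40.4752 -20.7122  12.    ]
base [-18.8718  -0.9977  12.    ]
clipU [-19.7264  19.4387  36.    ]
clipD [-19.1401 -19.7013  36.    ]
[array([0.4284, 0.3408, 0.007 ]), array([0.4479, 0.2904, 0.007 ]), array([0.4379, 0.3157, 0.007 ])] 0.054053274754833604 -68.82360964119141
422.0 ((0.43829798698425293, 0.31651249527931213), (0.013840807601809502, 0.054115623235702515), 20.081457138061523)
t 3.0 tcp [0.3854 0.322  0.2411] yawx 0.09 zt [-0.0001 -0.0011 -1.    ] F [ 0.0018 -0.7562 -0.3648] w 0.0854 g 0.0 j [-0.1745  0.2633 -0.7514  1.9098  0.2073  1.0477 -2.5825]
tool shift [0.0525 0.0062 0.1411] n 3.6139809314822653
spin 1.2027083400604321
```

Request:
{"name": "play_rows", "arguments": {"targets": "-1 0.02 0.006 0.02 -0.125; -1 0.04 0.006 0.04 -0.25; -1 0.0525 0.006 0.07 -0.375; -0.5 0.0525 0.006 0.1 -0.5; -0.2 0.0525 0.006 0.12 -0.625; -0.2 0.0525 0.006 0.14 -0.75; -0.2 0.0525 0.006 0.14 -0.875; -0.2 0.0525 0.006 0.14 -1"}}

```text
clock: 3.67
tcp_pos: [0.4375, 0.3144, 0.1002]
orientation: [2.75, 1.514, -0.004]
contact_force: [0.2, 1.1, 0.2]
grip_width: 0.0515
gripper_force: 0.0
```

Request:
{"name": "play_rows", "arguments": {"targets": "-0.2 0 0 0 -0.125; -0.2 0 0 0 -0.25; -0.2 0 0 0.01 -0.375; -0.2 0 0 0.02 -0.5; -0.2 0 0 0.03 -0.625; -0.2 0 0 0.04 -0.75; -0.2 0 0 0.05 -0.93; -0.2 0 0 0.05 -0.93"}}

```text
clock: 4.33
tcp_pos: [0.4377, 0.3139, 0.0497]
orientation: [1.78, 2.587, -0.006]
contact_force: [-0.7, -0.4, 0.0]
grip_width: 0.0513
gripper_force: 0.0
```

```bash
python3 - <<'E'
from h import *
r.grab_frame("wrist");i,f=grab("wrist","w5");todo((.438,.316,.003),110.5)
u=proj(i,(.438,.316,.007));print(u)
f=f[...,:];h=cv2.cvtColor(f,cv2.COLOR_BGR2HSV)
x,y=int(u[0]),int(u[1]);rc=f[max(y-60,0):y+60,x-60:x+60].astype(int);m=((rc.min(2)>228)|((rc[...,2]-rc[...,0])>5)).astype(np.uint8)
cs,_=cv2.findContours(m,0,2)
for c in sorted(cs,key=cv2.contourArea)[-3:]:
    P=np.array([onz(i,p[0][0]+x-60,p[0][1]+max(y-60,0),.009)[:2] for p in c],np.float32);print(cv2.contourArea(c),cv2.minAreaRect(P))
E
```

```text
t 4.43 tcp [0.438  0.315  0.0509] yawx 110.63 zt [ 0.0001 -0.0022 -1.    ] F [-0.3605 -0.0158  1.1646] w 0.0512 g 0.0 j [-0.0065  0.7222 -0.9767  1.9684  0.7853  0.8892 -1.0475]
tool shift [0.001  0.0004 0.0479] n 1.1489763774953943
spin 0.0022728988738378586
(np.float64(318.16209479238523), np.float64(218.24133843853372))
0.0 ((0.4406181871891022, 0.2924494445323944), (0.0, 0.0), 0.0)
0.0 ((0.44010642170906067, 0.2938211262226105), (0.0, 0.0), 0.0)
1026.0 ((0.4395701289176941, 0.3123926818370819), (0.013282880187034607, 0.04232638701796532), 20.50237464904785)
```

Request:
{"name": "play_rows", "arguments": {"targets": "-0.2 0.001 0 0.02 0; -0.2 0.001 0 0.04 0; -0.2 0.001 0 0.0475 0; -0.2 0.001 0 0.0475 0; 1 0.001 0 0.0475 0; 1 0.001 0 0.0475 0; 1 0.001 0 0.0475 0; 1 0.001 0 0.0475 0", "squeeze": 30}}

```text
clock: 5.1
tcp_pos: [0.4371, 0.3192, 0.005]
orientation: [1.784, 2.585, 0.002]
contact_force: [-1.0, -0.8, 7.8]
grip_width: 0.0129
gripper_force: 31.1
```

Request:
{"name": "play_rows", "arguments": {"targets": "1 0 0 0 0; 1 0 0 0 0; 1 0 0 -0.02 0; 1 0 0 -0.05 0; 1 0 0 -0.09 0; 1 0 0 -0.13 0; 1 0 0 -0.17 0; 1 0 0 -0.19 0"}}

```text
clock: 5.77
tcp_pos: [0.4371, 0.3207, 0.1987]
orientation: [1.782, 2.585, 0.008]
contact_force: [0.6, 1.2, 0.3]
grip_width: 0.0129
gripper_force: 30.3
```

```bash
python3 - <<'E'
from h import *
r.grab_frame("wrist");i,f=grab("wrist","w6")
b=np.array([.4872,-.1289]);s=R.from_euler('z',-77.1,degrees=True).apply([-.018,0,0])[:2]+b;print(s)
todo((s[0],s[1],.2),12.9)
E
```

```text
[ 0.4832 -0.1114]
t 5.87 tcp [0.4379 0.3209 0.1982] yawx 110.78 zt [ 0.0062  0.0041 -1.    ] F [ 0.548   0.2889 -0.4605] w 0.0128 g 30.3 j [ 0.1246  0.5463 -1.1552  1.8594  0.5643  1.1046 -0.8802]
tool shift [-0.4202 -0.111  -0.0033] n 10.422052190954796
spin -1.4331838620524708
```

View pics/w6.png

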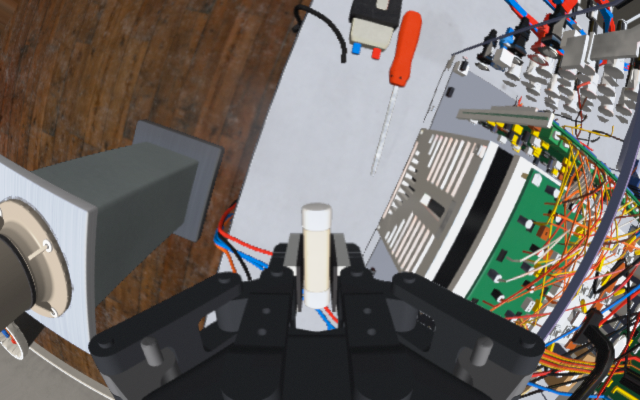

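```bash
python3 - <<'E'
from h import *
o,M=st();i=dict(r.camera_info("wrist"));i["fish"]=True
for z in (.011,.006):
  for c in[(316,204),(316,305)]:
    q=onz(i,*c,o["tcp_pos"][2]+z);print(z,c,(M.T@(q-o["tcp_pos"]))*1000)
f=cv2.imread("pics/w6.png");print([tuple(f[y,316]) for y in range(196,212)],[tuple(f[y,316]) for y in range(296,312)])
E
```

```text
t 5.87 tcp [0.4379 0.3209 0.1982] yawx 110.78 zt [ 0.0062  0.0041 -1.    ] F [ 0.548   0.2889 -0.4605] w 0.0128 g 30.3 j [ 0.1246  0.5463 -1.1552  1.8594  0.5643  1.1046 -0.8802]
0.011 (316, 204) [ 27.4946  -0.6052 -10.9597]
0.011 (316, 305) [-26.7232  -0.6223 -11.0486]
0.006 (316, 204) [25.9869 -0.6077 -5.9621]
0.006 (316, 305) [-30.282   -0.6254  -6.0543]
[(np.uint8(207), np.uint8(198), np.uint8(195)), (np.uint8(206), np.uint8(198), np.uint8(195)), (np.uint8(207), np.uint8(198), np.uint8(195)), (np.uint8(207), np.uint8(199), np.uint8(195)), (np.uint8(207), np.uint8(198), np.uint8(194)), (np.uint8(204), np.uint8(195), np.uint8(192)), (np.uint8(179), np.uint8(174), np.uint8(173)), (np.uint8(151), np.uint8(149), np.uint8(150)), (np.uint8(141), np.uint8(143), np.uint8(144)), (np.uint8(144), np.uint8(145), np.uint8(147)), (np.uint8(148), np.uint8(150), np.uint8(152)), (np.uint8(151), np.uint8(153), np.uint8(155)), (np.uint8(155), np.uint8(157), np.uint8(159)), (np.uint8(164), np.uint8(165), np.uint8(167)), (np.uint8(189), np.uint8(187), np.uint8(187)), (np.uint8(237), np.uint8(230), np.uint8(227))] [(np.uint8(241), np.uint8(235), np.uint8(231)), (np.uint8(242), np.uint8(236), np.uint8(232)), (np.uint8(242), np.uint8(236), np.uint8(232)), (np.uint8(242), np.uint8(236), np.uint8(232)), (np.uint8(243), np.uint8(237), np.uint8(233)), (np.uint8(243), np.uint8(237), np.uint8(233)), (np.uint8(244), np.uint8(238), np.uint8(234)), (np.uint8(243), np.uint8(237), np.uint8(234)), (np.uint8(243), np.uint8(237), np.uint8(234)), (np.uint8(243), np.uint8(238), np.uint8(235)), (np.uint8(244), np.uint8(238), np.uint8(235)), (np.uint8(243), np.uint8(237), np.uint8(233)), (np.uint8(225), np.uint8(218), np.uint8(215)), (np.uint8(223), np.uint8(153), np.uint8(101)), (np.uint8(199), np.uint8(137), np.uint8(86)), (np.uint8(201), np.uint8(175), np.uint8(158))]
```

Request:
{"name": "play_rows", "arguments": {"targets": "1 0.003 -0.01 -0.035 0.12; 1 -0.005 -0.028 -0.07 0.24; 1 -0.03 -0.048 -0.09 0.36; 1 -0.065 -0.065 -0.1 0.48; 1 -0.1 -0.08 -0.1 0.6; 1 -0.138 -0.095 -0.1 0.72; 1 -0.175 -0.109 -0.1 0.84; 1 -0.21 -0.12 -0.1 0.96"}}

```text
clock: 6.53
tcp_pos: [0.3975, 0.0772, 0.2932]
orientation: [2.78, 1.459, -0.002]
contact_force: [1.9, -0.2, -0.2]
grip_width: 0.0127
gripper_force: 30.3
```

```bash
python3 - <<'E'
from h import *
q=R.from_euler('z',-77.1,degrees=True).apply([-.018,.001,0])[:2]+[.4872,-.1289]
todo((q[0],q[1],.24),12.9)
E
```

```text
t 6.53 tcp [0.3975 0.0772 0.2932] yawx 55.38 zt [-0.0003 -0.002  -1.    ] F [ 1.9146 -0.2386 -0.1644] w 0.0127 g 30.3 j [ 0.8023  0.0218 -1.1231  2.0172  0.0239  1.116  -0.9354]
tool shift [-0.1056  0.1782  0.0535] n 5.130853509681874
spin 0.7414404632204059
```

Request:
{"name": "play_rows", "arguments": {"targets": "1 -0.018 0.03 0.01 0.12; 1 -0.036 0.06 0.02 0.24; 1 -0.054 0.09 0.03 0.36; 1 -0.072 0.12 0.04 0.48; 1 -0.088 0.148 0.05 0.6; 1 -0.1 0.168 0.053 0.71; 1 -0.1055 0.178 0.053 0.741; 1 -0.1055 0.178 0.053 0.741"}}

```text
clock: 7.2
tcp_pos: [0.4868, -0.1095, 0.2399]
orientation: [-3.12, -0.36, 0.002]
contact_force: [1.0, 0.6, -0.2]
grip_width: 0.0127
gripper_force: 30.3
```

```bash
python3 - <<'E'
from h import *
r.grab_frame("wrist");i,f=grab("wrist","w7")
q=R.from_euler('z',-77.1,degrees=True).apply([-.018,.001,0])[:2]+[.4872,-.1289]
todo((q[0],q[1],.06),12.9)
# check box: sockets by colour
h=cv2.cvtColor(f,cv2.COLOR_BGR2HSV)
m=cv2.inRange(h,(0,150,150),(6,255,255))|cv2.inRange(h,(172,150,150),(180,255,255))
n,_,S,cc=cv2.connectedComponentsWithStats(m)
loc=lambda q:R.from_euler('z',77.1,degrees=True).apply(q-[.4872,-.1289,0])*1000
for k in range(1,n):
    if S[k,4]>60: print("red",S[k],loc(onz(i,*cc[k],.1)))
m=cv2.inRange(h,(5,90,120),(16,255,255));n,_,S,cc=cv2.connectedComponentsWithStats(m)
for k in range(1,n):
    if S[k,4]>40: print("cu",S[k],loc(onz(i,*cc[k],.012)))
E
```

```text
t 7.3 tcp [ 0.4864 -0.1059  0.2408] yawx 13.57 zt [-0.0003  0.0008 -1.    ] F [-1.0848  1.7032 -1.2839] w 0.0127 g 30.3 j [ 0.8286  0.2805 -0.8626  1.9149  0.2433  1.0547 -1.4703]
tool shift [-0.0034  0.0047  0.1808] n 4.337875274833576
spin 0.01160760794191984
red [442 103  46  11 300] [123.1729  84.5003 100.    ]
red [  0 104  10  11  88] [-457.4332  115.5214  100.    ]
red [ 95 147   4  47  91] [-267.9964   21.9983  100.    ]
red [405 152  19  19 221] [ 71.6895  29.0966 100.    ]
cu [  0 105  11  10  92] [-590.9685  128.159    12.    ]
cu [307 151  59  11 473] [ 0.5459 21.01   12.    ]
cu [371 152   8   8  58] [49.9695 21.7597 12.    ]
cu [467 165   2  65  72] [183.8926 -30.775   12.    ]
cu [493 174  16  57 457] [236.8464 -37.6006  12.    ]
cu [307 185  57  13 434] [  0.6449 -21.6998  12.    ]
cu [369 185   8   8  54] [ 49.7964 -19.6221  12.    ]
```

View pics/w7.png

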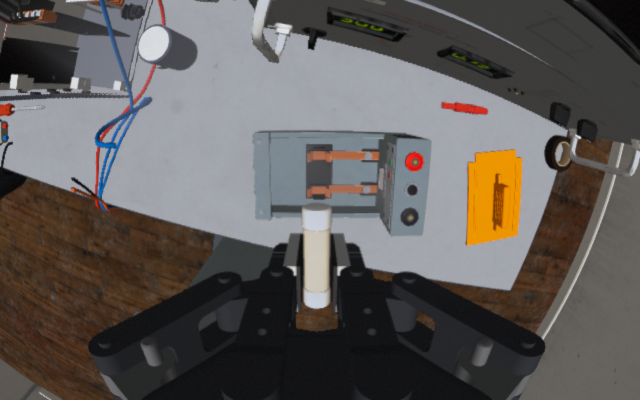

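Request:
{"name": "play_rows", "arguments": {"targets": "1 0 0 0 0; 1 0 0 0 0; 1 0 0 0 0; 1 0 0 0 0"}}

```text
clock: 7.63
tcp_pos: [0.4866, -0.1067, 0.2412]
orientation: [3.119, 0.367, 0.001]
contact_force: [0.3, 0.1, -1.1]
grip_width: 0.0129
gripper_force: 30.3
```

```bash
cat >> h.py <<'E'
B=np.array([.4872,-.1289]);YAW=-77.1
loc=lambda q:R.from_euler('z',-YAW,degrees=True).apply(q-[B[0],B[1],0])*1000
def box(x,y,z): q=R.from_euler('z',YAW,degrees=True).apply([x/1000,y/1000,z/1000]); return q+[B[0],B[1],0]
E
python3 - <<'E'
from h import *
for _ in range(3):
    i,f=grab("wrist"); o=r.get_obs(); print(o["tcp_pos"],i["position"])
    h=cv2.cvtColor(f,cv2.COLOR_BGR2HSV)
    m=cv2.inRange(h,(0,150,150),(6,255,255))|cv2.inRange(h,(172,150,150),(180,255,255))
    n,_,S,cc=cv2.connectedComponentsWithStats(m[140:180,395:435])
    k=1+np.argmax(S[1:,4]);print("red",loc(onz(i,cc[k][0]+395,cc[k][1]+140,.1)))
    m=cv2.inRange(h,(5,90,120),(16,255,255))[130:220,290:390];n,_,S,cc=cv2.connectedComponentsWithStats(m)
    for k in range(1,n):
        if S[k,4]>40: print("cu",S[k,4],loc(onz(i,cc[k][0]+290,cc[k][1]+130,.012)))
q=box(-18,1,60);todo(q,12.9)
E
```

```text
[ 0.4866 -0.1069  0.2411] [ 0.552  -0.0914  0.3843]
red [ 71.7342  29.151  100.    ]
cu 463 [ 1.2922 20.7816 12.    ]
cu 59 [49.8731 22.0553 12.    ]
cu 434 [  0.498  -21.8402  12.    ]
cu 58 [ 49.915  -20.1764  12.    ]
[ 0.4866 -0.1071  0.241 ] [ 0.552  -0.0917  0.3842]
red [ 71.7538  29.217  100.    ]
cu 460 [ 1.3632 20.7728 12.    ]
cu 59 [50.0642 22.1416 12.    ]
cu 432 [  0.8137 -21.812   12.    ]
cu 59 [ 49.9014 -20.342   12.    ]
[ 0.4867 -0.1072  0.2409] [ 0.5521 -0.0919  0.3841]
red [ 71.713   29.1768 100.    ]
cu 461 [ 1.4592 20.7502 12.    ]
cu 58 [49.9865 21.9953 12.    ]
cu 436 [  0.5419 -21.8018  12.    ]
cu 59 [ 49.8877 -20.2302  12.    ]
t 7.78 tcp [ 0.4867 -0.1072  0.2409] yawx 13.38 zt [ 0.0002 -0.0003 -1.    ] F [ 0.4292  1.3231 -1.6756] w 0.0126 g 30.3 j [ 0.8289  0.2805 -0.861   1.9141  0.2442  1.0546 -1.472 ]
tool shift [-0.0034  0.0032  0.1809] n 4.340647781433349
spin 0.008292417520824324
```

Request:
{"name": "play_rows", "arguments": {"targets": "1 -0.003 0.003 0.04 0.008; 1 -0.003 0.003 0.08 0.008; 1 -0.003 0.003 0.12 0.008; 1 -0.003 0.003 0.16 0.008; 1 -0.003 0.003 0.18 0.008; 1 -0.003 0.003 0.19 0.008; 1 -0.003 0.003 0.19 0.008; 1 -0.003 0.003 0.19 0.008"}}

```text
clock: 8.45
tcp_pos: [0.4852, -0.1109, 0.0515]
orientation: [-3.122, -0.353, -0.001]
contact_force: [0.6, -0.0, 0.6]
grip_width: 0.0129
gripper_force: 30.3
```

```bash
python3 - <<'E'
from h import *
todo(box(-18.4,1.3,24),12.9); o=r.get_obs(); print(loc(o["tcp_pos"]))
E
```

```text
t 8.45 tcp [ 0.4852 -0.1109  0.0515] yawx 12.9 zt [ 0.0007  0.0001 -1.    ] F [ 0.6244 -0.0174  0.5592] w 0.0129 g 30.3 j [ 0.6578  0.5461 -0.6918  2.0775  0.5399  0.7    -1.7335]
tool shift [-0.0008 -0.0004  0.0275] n 0.659131780226008
spin -4.390040460777733e-05
[-18.0188   2.0963  51.4716]
```

Request:
{"name": "play_rows", "arguments": {"targets": "1 -0.001 0 0.01 0; 1 -0.001 0 0.017 0; 1 -0.001 0 0.022 0; 1 -0.001 0 0.026 0; 1 -0.001 0 0.026 0; 1 -0.001 0 0.026 0"}}

```text
clock: 8.95
tcp_pos: [0.4865, -0.1108, 0.026]
orientation: [3.121, 0.353, 0.009]
contact_force: [4.5, 1.1, 2.0]
grip_width: 0.0129
gripper_force: 32.2
```

```bash
python3 - <<'E'
from h import *
o,_=st(); print(loc(o["tcp_pos"]),o["moment"])
E
```

```text
t 8.95 tcp [ 0.4865 -0.1108  0.026 ] yawx 12.91 zt [ 0.0059  0.0004 -1.    ] F [4.4703 1.0629 2.0452] w 0.0129 g 32.2 j [ 0.6265  0.5855 -0.6544  2.0893  0.5894  0.6482 -1.7756]
[-17.7777   3.3673  25.9749] [ 0.3795 -1.2935 -0.0277]
```

Request:
{"name": "play_rows", "arguments": {"targets": "1 0.001 0 -0.001 0; 1 0.002 0 -0.001 0; 1 0.003 0 -0.001 0; 1 0.003 0 -0.001 0; 1 0.003 0 0 0; 1 0.003 0 0 0"}}

```text
clock: 9.45
tcp_pos: [0.4865, -0.1109, 0.0257]
orientation: [3.12, 0.352, -0.0]
contact_force: [-0.6, -0.2, 14.2]
grip_width: 0.0132
gripper_force: 33.7
```

```bash
python3 - <<'E'
from h import *
o,_=st(); print(loc(o["tcp_pos"]),o["moment"])
E
```

```text
t 9.45 tcp [ 0.4865 -0.1109  0.0257] yawx 12.87 zt [-0.0001 -0.0014 -1.    ] F [-0.6303 -0.2357 14.2262] w 0.0132 g 33.7 j [ 0.6238  0.5879 -0.6538  2.0853  0.5884  0.6562 -1.7763]
[-17.7173   3.341   25.7156] [0.1344 0.0409 0.0523]
```

Request:
{"name": "play_rows", "arguments": {"targets": "0.6 0 0 -0.001 0; 0.4 0 0 -0.001 0; 0.2 0 0 -0.001 0; 0.2 0 0 -0.001 0; 0.2 0 0 -0.01 0; 0.2 0 0 -0.03 0; 0.2 0 0 -0.07 0; 0.2 0 0 -0.11 0"}}

```text
clock: 10.12
tcp_pos: [0.4849, -0.1101, 0.1354]
orientation: [-3.12, -0.353, 0.006]
contact_force: [1.5, -0.9, -0.2]
grip_width: 0.0339
gripper_force: 0.0
```

Request:
{"name": "play_rows", "arguments": {"targets": "0.2 -0.03 0 -0.04 0; 0.2 -0.06 0 -0.07 0; 0.2 -0.09 0 -0.09 0; 0.2 -0.09 0.01 -0.09 0; 0.2 -0.09 0.01 -0.09 0; 0.2 -0.09 0.01 -0.09 0; 0.2 -0.09 0.01 -0.09 0"}}

```text
clock: 10.7
tcp_pos: [0.4012, -0.1397, 0.2242]
orientation: [-3.12, -0.353, 0.001]
contact_force: [-0.5, -0.5, 0.5]
grip_width: 0.0339
gripper_force: 0.0
```

```bash
python3 - <<'E'
from h import *
i,f=grab("wrist","w8");st()
u=proj(i,box(-18,0,30));print(u)
x,y=map(int,u);y0=max(y-60,0)
h=cv2.cvtColor(f,cv2.COLOR_BGR2HSV);v=f.astype(int)
# fuse: bright, not blue-ish
m=(((v[...,2]-v[...,0])>-6)&(v.min(2)>170)).astype(np.uint8);m[:y0]=0;m[y+60:]=0;m[:,:x-60]=0;m[:,x+60:]=0
n,_,S,cc=cv2.connectedComponentsWithStats(m)
for k in range(1,n):
    if S[k,4]>15: print("white",S[k],loc(onz(i,*cc[k],.033)))
m=cv2.inRange(h,(3,90,100),(17,255,255));m[:y0]=0;m[y+60:]=0;m[:,:x-70]=0;m[:,x+90:]=0
n,_,S,cc=cv2.connectedComponentsWithStats(m)
for k in range(1,n):
    if S[k,4]>15: print("cu",S[k],loc(onz(i,*cc[k],.033)))
# profile across y at x=-18 and rows
for X in (-18,):
    for Y in range(-46,47,4):
        a=proj(i,box(X,Y,34));print(Y,f[int(round(a[1])),int(round(a[0]))],end=' ')
E
```

```text
t 10.75 tcp [ 0.4012 -0.1394  0.2239] yawx 12.97 zt [-0.0011  0.0022 -1.    ] F [-0.2138 -0.591  -0.7986] w 0.034 g 0.0 j [ 1.0277  0.1549 -0.8949  2.0806  0.144   0.9699 -1.2877]
(np.float64(307.7091301650797), np.float64(95.8404697741377))
white [302  72  12  50 389] [-18.0707  -1.037   33.    ]
cu [295  71   7  11  68] [-28.2745  21.6363  33.    ]
cu [315  71  44  13 376] [11.2514 19.6538 33.    ]
cu [362  75  11   9  76] [46.4828 19.1111 33.    ]
cu [295 110   7  10  68] [-28.4125 -20.1287  33.    ]
cu [315 110  43  10 355] [ 11.293  -20.2015  33.    ]
cu [363 111   9  10  75] [ 46.4269 -20.4934  33.    ]
-46 [165 156 142] -42 [97 95 91] -38 [167 157 143] -34 [166 156 141] -30 [73 70 72] -26 [236 229 225] -22 [236 230 225] -18 [228 230 231] -14 [215 225 229] -10 [216 226 230] -6 [215 225 229] -2 [216 226 230] 2 [217 227 230] 6 [215 225 229] 10 [215 225 229] 14 [215 225 229] 18 [239 233 229] 22 [239 232 228] 26 [208 198 192] 30 [68 64 65] 34 [170 159 143] 38 [171 160 144] 42 [62 61 58] 46 [104 101  95]
```

```bash
python3 - <<'E'
from h import *
todo((.43,-.385,.22),20.8)
E
```

```text
t 10.75 tcp [ 0.4012 -0.1394  0.2239] yawx 12.97 zt [-0.0011  0.0022 -1.    ] F [-0.2138 -0.591  -0.7986] w 0.034 g 0.0 j [ 1.0277  0.1549 -0.8949  2.0806  0.144   0.9699 -1.2877]
tool shift [-0.0271  0.2458  0.0034] n 5.931591197002999
spin -0.13674226400210276
```

Request:
{"name": "play_rows", "arguments": {"targets": "0 -0.003 0.03 -0.01 -0.02; -0.2 -0.007 0.07 -0.02 -0.05; -0.2 -0.011 0.11 -0.02 -0.08; -0.2 -0.016 0.15 -0.02 -0.1; -0.2 -0.02 0.19 -0.01 -0.12; -0.2 -0.024 0.225 0 -0.135; -0.2 -0.027 0.245 0 -0.137; -0.2 -0.027 0.245 0 -0.137"}}

```text
clock: 11.42
tcp_pos: [0.4288, -0.3893, 0.2214]
orientation: [-3.088, -0.557, 0.002]
contact_force: [-0.1, -1.0, -0.6]
grip_width: 0.0513
gripper_force: 0.0
```

Request:
{"name": "play_rows", "arguments": {"targets": "-0.2 0 0 0 0; -0.2 0 0 0 0; -0.2 0 0 0 0; -0.2 0 0 0 0"}}

```text
clock: 11.75
tcp_pos: [0.4299, -0.3837, 0.2249]
orientation: [-3.089, -0.569, -0.0]
contact_force: [-0.2, 0.6, 0.3]
grip_width: 0.051
gripper_force: 0.0
```

```bash
cat > g.py <<'E'
from h import *
i,f=grab("wrist","w9"); o,M=st()
h=cv2.cvtColor(f,cv2.COLOR_BGR2HSV)
m=cv2.inRange(h,(8,170,90),(35,255,255)); n,l,S,cc=cv2.connectedComponentsWithStats(m)
k=1+np.argmax(S[1:,4]);print(S[k])
c,_=cv2.findContours((l==k).astype(np.uint8),0,2);c=max(c,key=cv2.contourArea)
P=np.array([onz(i,*p[0],.004)[:2] for p in c],np.float32);(cx,cy),wh,an=cv2.minAreaRect(P);print((cx,cy),wh,an)
H=P[cv2.convexHull(c,returnPoints=False)[:,0]];print(cv2.approxPolyDP(H[:,None],.004,True)[:,0])
v=f[...,1].astype(int)
roi=(l==k);print("G percentiles",np.percentile(v[roi],[2,10,25,50,75,98]))
rib=roi&(v<np.percentile(v[roi],50)*.85)
n,l2,S,cc=cv2.connectedComponentsWithStats(rib.astype(np.uint8))
for q in range(1,n):
    if S[q,4]>60: print("rib",S[q],onz(i,*cc[q],.03),onz(i,*cc[q],.004))
E
python3 g.py
```

```text
t 11.8 tcp [ 0.4297 -0.384   0.225 ] yawx 20.85 zt [ 0.     -0.0002 -1.    ] F [ 0.5925  0.3449 -0.3598] w 0.0514 g 0.0 j [ 1.1954  0.4166 -0.7408  1.7652  0.3147  1.0818 -0.8597]
[ 287   48   80  112 8409]
(0.5087328553199768, -0.3664921522140503) (0.13281561434268951, 0.0919841080904007) 20.694353103637695
[[ 0.5825 -0.3738]
 [ 0.575  -0.3904]
 [ 0.4629 -0.4322]
 [ 0.4364 -0.3569]
 [ 0.4521 -0.341 ]
 [ 0.5425 -0.3046]
 [ 0.5582 -0.3122]]
G percentiles [178. 212. 219. 222. 225. 230.]
rib [321  80  13  63 233] [ 0.4998 -0.371   0.03  ] [ 0.5003 -0.3718  0.004 ]
```

```bash
python3 - <<'E'
from h import *
todo((.5031,-.3686,.06),20.7)
E
```

```text
t 11.8 tcp [ 0.4297 -0.384   0.225 ] yawx 20.85 zt [ 0.     -0.0002 -1.    ] F [ 0.5925  0.3449 -0.3598] w 0.0514 g 0.0 j [ 1.1954  0.4166 -0.7408  1.7652  0.3147  1.0818 -0.8597]
tool shift [0.0741 0.0117 0.165 ] n 4.346804361621846
spin 0.0025656702508527474
```

Request:
{"name": "play_rows", "arguments": {"targets": "-0.2 0.02 0.003 0.03 0; -0.2 0.04 0.006 0.07 0; -0.2 0.06 0.01 0.1 0; -0.2 0.07 0.012 0.13 0; -0.2 0.074 0.012 0.155 0; -0.2 0.074 0.012 0.165 0; -0.2 0.074 0.012 0.165 0; -0.2 0.074 0.012 0.165 0"}}

```text
clock: 12.47
tcp_pos: [0.5026, -0.3705, 0.0605]
orientation: [3.09, 0.565, -0.0]
contact_force: [0.9, 0.6, 0.8]
grip_width: 0.0513
gripper_force: 0.0
```

```bash
python3 - <<'E'
from h import *
todo((.5031,-.3686,.0095),20.7)
i,f=grab("wrist"); h=cv2.cvtColor(f,cv2.COLOR_BGR2HSV)
m=cv2.inRange(h,(8,170,90),(35,255,255)); n,l,S,cc=cv2.connectedComponentsWithStats(m);k=1+np.argmax(S[1:,4]);print(S[k])
c,_=cv2.findContours((l==k).astype(np.uint8),0,2);c=max(c,key=cv2.contourArea)
P=np.array([onz(i,*p[0],.004)[:2] for p in c],np.float32)
q=(P-[.5031,-.3686])@np.array([[np.cos(np.radians(20.7)),-np.sin(np.radians(20.7))],[np.sin(np.radians(20.7)),np.cos(np.radians(20.7))]])
t=q[q[:,0]>.0635];print("max ahead",q[:,0].max(),"tongue y",t[:,1].min(),t[:,1].max()); t=q[(q[:,0]>.03)&(q[:,0]<.058)];print(t[:,1].min(),t[:,1].max())
E
```

```text
t 12.47 tcp [ 0.5026 -0.3705  0.0605] yawx 20.73 zt [-0.     -0.0004 -1.    ] F [0.9176 0.649  0.7984] w 0.0513 g 0.0 j [ 0.9879  0.6785 -0.628   1.7754  0.5107  0.856  -1.0875]
tool shift [ 0.0012 -0.0016  0.051 ] n 1.2249054410400138
spin 0.0004681738917295952
[  243   103   143   187 23360]
max ahead 0.07312113144502191 tongue y -0.03428337361945985 0.034429903221436825
-0.04651683167078182 0.04658580020989144
```

Request:
{"name": "play_rows", "arguments": {"targets": "-0.2 0.001 -0.0015 0.02 0; -0.2 0.001 -0.0015 0.04 0; -0.2 0.001 -0.0015 0.051 0; -0.2 0.001 -0.0015 0.051 0; 1 0.001 -0.0015 0.051 0; 1 0.001 -0.0015 0.051 0; 1 0.001 -0.0015 0.051 0; 1 0.001 -0.0015 0.051 0", "squeeze": 30}}

```text
clock: 13.18
tcp_pos: [0.5041, -0.3691, 0.0104]
orientation: [3.089, 0.565, 0.003]
contact_force: [-1.6, -0.1, 6.5]
grip_width: 0.0112
gripper_force: 30.7
```

```bash
python3 - <<'E'
from h import *
st()
E
```

```text
t 13.18 tcp [ 0.5041 -0.3691  0.0104] yawx 20.72 zt [ 0.002  -0.0014 -1.    ] F [-1.5908 -0.1351  6.5382] w 0.0112 g 30.7 j [ 0.9552  0.7437 -0.5864  1.7935  0.5651  0.7756 -1.1329]
```

Request:
{"name": "play_rows", "arguments": {"targets": "1 0 0 0 0; 1 0 0 -0.01 0; 1 0 0 -0.03 0; 1 0 0 -0.06 0; 1 -0.01 0 -0.1 -0.05; 1 -0.02 0 -0.14 -0.15; 1 -0.02 -0.01 -0.17 -0.27; 1 -0.02 -0.02 -0.18 -0.39"}}

```text
clock: 13.85
tcp_pos: [0.4788, -0.3584, 0.1946]
orientation: [2.914, 1.157, 0.005]
contact_force: [0.6, 0.8, -1.2]
grip_width: 0.0114
gripper_force: 29.6
```

```bash
python3 - <<'E'
from h import *
todo(box(-1.3,0,180),102.9)
E
```

```text
t 13.85 tcp [ 0.4788 -0.3584  0.1946] yawx 43.3 zt [ 0.0055 -0.005  -1.    ] F [ 0.59    0.7635 -1.2102] w 0.0114 g 29.6 j [ 1.1485  0.5109 -0.8225  1.7466  0.4253  1.0637 -0.6347]
tool shift [ 0.1641 -0.1625  0.0134] n 5.548592055057567
spin -1.040157417437074
```

Request:
{"name": "play_rows", "arguments": {"targets": "1 0.02 -0.02 0 -0.12; 1 0.04 -0.04 0 -0.24; 1 0.065 -0.065 0 -0.36; 1 0.09 -0.09 0 -0.48; 1 0.115 -0.115 0 -0.6; 1 0.14 -0.14 0 -0.72; 1 0.158 -0.157 0.005 -0.84; 1 0.164 -0.1625 0.01 -0.96"}}

```text
clock: 14.52
tcp_pos: [0.4861, -0.1213, 0.18]
orientation: [2.044, 2.384, 0.001]
contact_force: [-0.5, 0.4, -0.8]
grip_width: 0.0111
gripper_force: 29.5
```

Request:
{"name": "play_rows", "arguments": {"targets": "1 0 0 0 -0.08; 1 0 0 0 -0.08; 1 0 0 0 -0.08; 1 0 0 0 -0.08; 1 0 0 0 -0.08"}}

```text
clock: 14.93
tcp_pos: [0.4861, -0.1269, 0.179]
orientation: [1.966, 2.45, -0.001]
contact_force: [0.4, 0.7, -1.8]
grip_width: 0.0113
gripper_force: 29.5
```

```bash
cat > tilt.py <<'E'
from h import *
from scipy.optimize import least_squares
import sys
# tongue edge seen by wrist cam: corners of free edge; find guard tilt/position in tool frame
i,f=grab("wrist"); o,M=st(); T=o["tcp_pos"]
h=cv2.cvtColor(f,cv2.COLOR_BGR2HSV)
m=cv2.inRange(h,(8,170,60),(35,255,255)); m[:20]=0
n,l,S,cc=cv2.connectedComponentsWithStats(m);k=1+np.argmax(S[1:,4]);print("blob",S[k])
c,_=cv2.findContours((l==k).astype(np.uint8),0,2);c=max(c,key=cv2.contourArea)[:,0]
top=c[:,1].min(); t=c[c[:,1]<=top+3]; U=[(t[:,0].min(),t[t[:,0].argmin(),1]),(t[:,0].max(),t[t[:,0].argmax(),1])];print("edge",U)
# wide corners: first rows where width jumps to plate
d=[ray(i,*u) for u in U]
# tool-frame rays
D=[M.T@q[1] for q in d];C=M.T@(d[0][0]-T)
w=D[1]/abs(D[1][2]);v=D[0]/abs(D[0][2])
s=.070/np.linalg.norm((w-v)[:2]); print("edge mid in tool frame mm",(C+s*(w+v)/2)*1000,"s",s)
print("box-local tcp",loc(T),"moment",o["moment"])
np.save("cont.npy",c)
E
python3 tilt.py
```

```text
t 14.98 tcp [ 0.4861 -0.1268  0.179 ] yawx 102.52 zt [ 0.0002 -0.0005 -1.    ] F [ 0.6136  0.1502 -0.0205] w 0.0113 g 29.5 j [ 1.0325  0.4903 -1.1363  1.9622  0.5242  1.0242 -0.1273]
blob [  222   103   189   229 29668]
edge [(np.int32(245), np.int32(106)), (np.int32(387), np.int32(104))]
edge mid in tool frame mm [72.0638 -0.5829  9.1801] s 0.1522536269774151
box-local tcp [ -2.3064  -0.5598 179.0155] moment [-0.      0.0071  0.0216]
```

Request:
{"name": "play_rows", "arguments": {"targets": "1 -0.001 0.0005 0.03 -0.007; 1 -0.001 0.0005 0.055 -0.007; 1 -0.001 0.0005 0.066 -0.007; 1 -0.001 0.0005 0.07 -0.007; 1 -0.001 0.0005 0.074 -0.007; 1 -0.001 0.0005 0.078 -0.007; 1 -0.001 0.0005 0.081 -0.007; 1 -0.001 0.0005 0.083 -0.007", "squeeze": 20}}

```text
clock: 15.65
tcp_pos: [0.4876, -0.1252, 0.0973]
orientation: [1.953, 2.46, 0.003]
contact_force: [-5.4, 6.1, 6.8]
grip_width: 0.0116
gripper_force: 31.5
```

```bash
python3 tilt.py
```

```text
t 15.7 tcp [ 0.4876 -0.1252  0.0972] yawx 103.12 zt [ 0.0016  0.0013 -1.    ] F [-2.9116  4.7919  4.7639] w 0.0115 g 31.3 j [ 0.9324  0.5977 -1.028   2.0279  0.6653  0.8928 -0.2355]
blob [  227   110   180   222 27642]
edge [(np.int32(250), np.int32(112)), (np.int32(383), np.int32(112))]
edge mid in tool frame mm [68.5866 -0.2733 19.3593] s 0.1626217671890829
box-local tcp [-3.5175  1.2145 97.1547] moment [ 0.7035  0.582  -0.0876]
```

Request:
{"name": "play_rows", "arguments": {"targets": "1 -0.001 -0.001 0.003 0; 1 -0.002 -0.001 0.006 0; 1 -0.002 -0.001 0.009 0; 1 -0.002 -0.001 0.012 0; 1 -0.002 -0.001 0.015 0; 1 -0.002 -0.001 0.018 0; 1 -0.002 -0.001 0.018 0"}}

```text
clock: 16.28
tcp_pos: [0.4881, -0.1262, 0.0796]
orientation: [1.951, 2.461, 0.007]
contact_force: [-2.0, 7.5, 3.9]
grip_width: 0.0116
gripper_force: 34.4
```

```bash
python3 tilt.py
```

```text
t 16.33 tcp [ 0.4881 -0.1263  0.0797] yawx 103.18 zt [ 0.0038  0.0027 -1.    ] F [-0.9381  7.9987  3.7207] w 0.0115 g 34.3 j [ 0.9143  0.6218 -1.0025  2.0384  0.698   0.8636 -0.2574]
blob [  230   131   173   201 23264]
edge [(np.int32(256), np.int32(133)), (np.int32(376), np.int32(132))]
edge mid in tool frame mm [56.6351 -0.5725 36.4213] s 0.17942309955126828
box-local tcp [-2.3389  1.4551 79.7067] moment [ 1.216   0.2302 -0.0591]
```

Request:
{"name": "play_rows", "arguments": {"targets": "1 0 -0.001 0.002 0; 1 0 -0.001 0.003 0; 1 0 -0.001 0.003 0; 1 0.005 -0.0015 0.003 0; 1 0.012 -0.0015 0.003 0; 1 0.017 -0.0015 0.003 0; 1 0.017 -0.0015 0.003 0; 1 0.017 -0.0015 0.003 0", "squeeze": 25}}

```text
clock: 17.0
tcp_pos: [0.4809, -0.113, 0.0749]
orientation: [1.954, 2.46, -0.001]
contact_force: [-0.5, -0.1, -1.9]
grip_width: 0.0112
gripper_force: 34.1
```

```bash
cat >> tilt.py <<'E'
# least squares: guard pitch a, pivot offset from two widths: tongue edge & plate edge
rows={}
for x,y in c: rows.setdefault(y,[]).append(x)
ks=sorted(rows);W=[(y,min(rows[y]),max(rows[y])) for y in ks]
for k in range(0,46,3): print(W[k],end=' ')
E
python3 tilt.py
```

```text
t 17.05 tcp [ 0.4809 -0.1133  0.0748] yawx 103.05 zt [-0.0002 -0.0004 -1.    ] F [ 0.0495  0.8017 -1.3775] w 0.0113 g 34.1 j [ 0.8906  0.6161 -0.9985  2.0615  0.7041  0.8495 -0.2954]
blob [  230   134   173   198 22711]
edge [(np.int32(257), np.int32(135)), (np.int32(375), np.int32(135))]
edge mid in tool frame mm [55.1858 -0.5265 39.1768] s 0.18234434576438344
box-local tcp [-16.6498  -2.6192  74.8222] moment [-0.006  -0.0085 -0.0042]
(np.int32(134), np.int32(259), np.int32(374)) (np.int32(141), np.int32(256), np.int32(256)) (np.int32(150), np.int32(256), np.int32(256)) (np.int32(153), np.int32(252), np.int32(395)) (np.int32(160), np.int32(236), np.int32(236)) (np.int32(167), np.int32(398), np.int32(398)) (np.int32(181), np.int32(398), np.int32(398)) (np.int32(185), np.int32(233), np.int32(233)) (np.int32(200), np.int32(399), np.int32(399)) (np.int32(216), np.int32(231), np.int32(231)) (np.int32(233), np.int32(291), np.int32(341)) (np.int32(236), np.int32(330), np.int32(330)) (np.int32(239), np.int32(344), np.int32(344)) (np.int32(244), np.int32(331), np.int32(401)) (np.int32(247), np.int32(356), np.int32(356)) (np.int32(250), np.int32(230), np.int32(358))
```

Request:
{"name": "play_rows", "arguments": {"targets": "1 0 0.001 -0.0015 0.002; 1 0 0.003 -0.0015 0.002; 1 0.002 0.003 -0.0015 0.002; 1 0.005 0.003 -0.0015 0.002; 1 0.008 0.003 -0.0015 0.002; 1 0.009 0.003 -0.0015 0.002; 1 0.009 0.003 -0.0015 0.002; 1 0.009 0.003 -0.0015 0.002"}}

```text
clock: 17.72
tcp_pos: [0.4819, -0.1039, 0.0762]
orientation: [1.957, 2.458, -0.001]
contact_force: [0.9, -1.4, -4.2]
grip_width: 0.0115
gripper_force: 33.7
```

```bash
python3 tilt.py
```

```text
t 17.77 tcp [ 0.4818 -0.1038  0.0762] yawx 102.94 zt [-0.0001 -0.0002 -1.    ] F [ 1.0233 -1.3422 -3.406 ] w 0.0112 g 33.7 j [ 0.8744  0.6126 -1.0012  2.0634  0.7008  0.85   -0.3146]
blob [  230   149   173   183 20883]
edge [(np.int32(256), np.int32(150)), (np.int32(376), np.int32(152))]
edge mid in tool frame mm [45.8493 -0.5511 34.7064] s 0.17776869123439168
box-local tcp [-25.629    0.3633  76.1741] moment [-0.5548 -0.3148 -0.0125]
(np.int32(149), np.int32(264), np.int32(375)) (np.int32(153), np.int32(382), np.int32(389)) (np.int32(163), np.int32(236), np.int32(236)) (np.int32(168), np.int32(398), np.int32(398)) (np.int32(182), np.int32(398), np.int32(398)) (np.int32(187), np.int32(233), np.int32(233)) (np.int32(201), np.int32(399), np.int32(399)) (np.int32(217), np.int32(231), np.int32(231)) (np.int32(233), np.int32(291), np.int32(341)) (np.int32(236), np.int32(330), np.int32(330)) (np.int32(239), np.int32(344), np.int32(344)) (np.int32(244), np.int32(331), np.int32(401)) (np.int32(247), np.int32(357), np.int32(357)) (np.int32(250), np.int32(275), np.int32(358)) (np.int32(253), np.int32(274), np.int32(274)) (np.int32(257), np.int32(273), np.int32(273))
```

Request:
{"name": "play_rows", "arguments": {"targets": "1 0 0 0.0015 0; 1 -0.002 0 0.0035 0; 1 -0.004 0 0.0055 0; 1 -0.006 0 0.008 0; 1 -0.008 0 0.0105 0; 1 -0.0095 0 0.013 0; 1 -0.011 0 0.0155 0; 1 -0.0122 0 0.018 0"}}

```text
clock: 18.43
tcp_pos: [0.4852, -0.1166, 0.0587]
orientation: [1.957, 2.456, -0.001]
contact_force: [-1.8, -4.6, 8.5]
grip_width: 0.0111
gripper_force: 35.3
```

```bash
python3 tilt.py
```

```text
t 18.48 tcp [ 0.4852 -0.1169  0.0584] yawx 102.88 zt [ 0.0004 -0.0016 -1.    ] F [-1.1191 -3.4914  6.8318] w 0.011 g 35.2 j [ 0.8693  0.644  -0.9687  2.06    0.7384  0.829  -0.3178]
blob [  228   127   177   205 25507]
edge [(np.int32(250), np.int32(130)), (np.int32(381), np.int32(128))]
edge mid in tool frame mm [59.7634 -0.7792 20.7627] s 0.16419448648782353
box-local tcp [-12.1921   0.7188  58.3735] moment [-0.3315  0.2774  0.0658]
(np.int32(127), np.int32(262), np.int32(379)) (np.int32(130), np.int32(250), np.int32(250)) (np.int32(135), np.int32(250), np.int32(389)) (np.int32(138), np.int32(229), np.int32(232)) (np.int32(231), np.int32(404), np.int32(404)) (np.int32(234), np.int32(229), np.int32(331)) (np.int32(238), np.int32(289), np.int32(343)) (np.int32(241), np.int32(302), np.int32(302)) (np.int32(244), np.int32(301), np.int32(301)) (np.int32(247), np.int32(301), np.int32(357)) (np.int32(250), np.int32(275), np.int32(358)) (np.int32(255), np.int32(273), np.int32(360)) (np.int32(258), np.int32(360), np.int32(360)) (np.int32(261), np.int32(271), np.int32(403)) (np.int32(265), np.int32(270), np.int32(362)) (np.int32(268), np.int32(268), np.int32(366))
```

Request:
{"name": "play_rows", "arguments": {"targets": "1 -0.001 0 0.002 0; 1 -0.0018 0 0.004 0; 1 -0.0024 0 0.006 0; 1 -0.003 0 0.008 0; 1 -0.003 0 0.0095 0; 1 -0.003 0 0.0105 0; 1 -0.003 0 0.0105 0", "squeeze": 35}}

```text
clock: 19.07
tcp_pos: [0.4868, -0.1201, 0.0495]
orientation: [1.956, 2.453, -0.002]
contact_force: [-3.7, -5.2, 19.2]
grip_width: 0.0115
gripper_force: 37.6
```

```bash
python3 tilt.py
```

```text
t 19.12 tcp [ 0.4868 -0.1201  0.0495] yawx 102.86 zt [ 0.0021 -0.0034 -1.    ] F [-3.5645 -4.1568 18.0506] w 0.0115 g 37.6 j [ 0.8608  0.658  -0.9527  2.0605  0.7587  0.8163 -0.3281]
blob [  223   119   187   213 27738]
edge [(np.int32(246), np.int32(121)), (np.int32(386), np.int32(121))]
edge mid in tool frame mm [64.0845 -0.5652 10.7257] s 0.15380036970599617
box-local tcp [-8.6337  1.6012 49.4619] moment [-0.6771  0.852   0.0434]
(np.int32(119), np.int32(286), np.int32(361)) (np.int32(127), np.int32(386), np.int32(386)) (np.int32(130), np.int32(224), np.int32(409)) (np.int32(152), np.int32(224), np.int32(224)) (np.int32(163), np.int32(409), np.int32(409)) (np.int32(188), np.int32(407), np.int32(407)) (np.int32(205), np.int32(407), np.int32(407)) (np.int32(210), np.int32(226), np.int32(226)) (np.int32(227), np.int32(406), np.int32(406)) (np.int32(234), np.int32(290), np.int32(331)) (np.int32(237), np.int32(228), np.int32(290)) (np.int32(242), np.int32(289), np.int32(344)) (np.int32(246), np.int32(331), np.int32(331)) (np.int32(249), np.int32(332), np.int32(358)) (np.int32(253), np.int32(274), np.int32(274)) (np.int32(257), np.int32(229), np.int32(273))
```

Request:
{"name": "play_rows", "arguments": {"targets": "1 0 0 0.001 0; 1 0 0 0.002 0; 1 0 0 0.003 0; 1 0 0 0.003 0; 1 0 0 0.003 0", "squeeze": 50}}

```text
clock: 19.53
tcp_pos: [0.4877, -0.1198, 0.0471]
orientation: [1.956, 2.452, -0.0]
contact_force: [-3.3, -4.7, 23.9]
grip_width: 0.0113
gripper_force: 51.7
```

```bash
python3 tilt.py
```

```text
t 19.58 tcp [ 0.4877 -0.1198  0.0471] yawx 102.87 zt [ 0.0038 -0.0032 -1.    ] F [-3.0936 -4.2788 23.7056] w 0.0115 g 51.7 j [ 0.8569  0.6616 -0.9488  2.061   0.7644  0.8114 -0.3329]
blob [  222   120   190   212 27946]
edge [(np.int32(245), np.int32(121)), (np.int32(388), np.int32(121))]
edge mid in tool frame mm [64.1938 -0.3189  7.3851] s 0.15046446638781302
box-local tcp [-8.7419  2.5487 47.0896] moment [-0.5055  0.7987 -0.0475]
(np.int32(120), np.int32(264), np.int32(382)) (np.int32(126), np.int32(245), np.int32(245)) (np.int32(129), np.int32(222), np.int32(411)) (np.int32(151), np.int32(222), np.int32(222)) (np.int32(156), np.int32(222), np.int32(222)) (np.int32(164), np.int32(222), np.int32(222)) (np.int32(185), np.int32(409), np.int32(409)) (np.int32(202), np.int32(408), np.int32(408)) (np.int32(205), np.int32(225), np.int32(225)) (np.int32(217), np.int32(407), np.int32(407)) (np.int32(229), np.int32(227), np.int32(227)) (np.int32(234), np.int32(301), np.int32(342)) (np.int32(237), np.int32(343), np.int32(343)) (np.int32(240), np.int32(227), np.int32(405)) (np.int32(243), np.int32(281), np.int32(352)) (np.int32(248), np.int32(276), np.int32(357))
```

Request:
{"name": "play_rows", "arguments": {"targets": "1 -0.0005 -0.001 0.001 0; 1 -0.0005 -0.001 0.002 0; 1 -0.0005 -0.001 0.002 0; 1 -0.0005 -0.001 0.002 0"}}

```text
clock: 19.92
tcp_pos: [0.4878, -0.1192, 0.0448]
orientation: [1.954, 2.453, 0.005]
contact_force: [1.0, -1.5, 14.6]
grip_width: 0.0112
gripper_force: 51.1
```

Request:
{"name": "play_rows", "arguments": {"targets": "1 0 0 -0.001 0; 1 0 0 -0.003 0; 1 0 0 -0.005 0; 1 0 0 -0.006 0; 1 0 0 -0.006 0; 1 0 0 -0.006 0"}}

```text
clock: 20.42
tcp_pos: [0.4847, -0.1185, 0.0485]
orientation: [-1.956, -2.458, -0.002]
contact_force: [4.5, 2.5, -6.4]
grip_width: 0.0116
gripper_force: 49.7
```

```bash
python3 tilt.py
```

```text
t 20.47 tcp [ 0.4847 -0.1185  0.0485] yawx 102.96 zt [ 0.0006  0.0013 -1.    ] F [ 4.0857  3.1571 -5.7287] w 0.0116 g 49.7 j [ 0.8631  0.6586 -0.9544  2.0645  0.7558  0.8131 -0.3254]
blob [  222   123   191   209 27430]
edge [(np.int32(243), np.int32(126)), (np.int32(388), np.int32(125))]
edge mid in tool frame mm [62.0868 -0.8125  4.9928] s 0.14806927423506572
box-local tcp [-10.6512  -0.1191  48.5487] moment [ 0.2403 -1.0104 -0.1772]
(np.int32(123), np.int32(321), np.int32(321)) (np.int32(126), np.int32(243), np.int32(245)) (np.int32(129), np.int32(223), np.int32(412)) (np.int32(141), np.int32(223), np.int32(412)) (np.int32(162), np.int32(410), np.int32(410)) (np.int32(181), np.int32(410), np.int32(410)) (np.int32(198), np.int32(225), np.int32(408)) (np.int32(211), np.int32(226), np.int32(226)) (np.int32(225), np.int32(226), np.int32(226)) (np.int32(234), np.int32(332), np.int32(342)) (np.int32(237), np.int32(302), np.int32(302)) (np.int32(240), np.int32(343), np.int32(343)) (np.int32(243), np.int32(281), np.int32(351)) (np.int32(246), np.int32(277), np.int32(404)) (np.int32(249), np.int32(229), np.int32(357)) (np.int32(252), np.int32(302), np.int32(331))
```

Request:
{"name": "play_rows", "arguments": {"targets": "1 0 0 0.002 0; 1 0 0 0.004 0; 1 0 0 0.006 0; 1 0 0 0.007 0; 1 0 0 0.007 0; 1 0 0 0.007 0", "squeeze": 80}}

```text
clock: 20.97
tcp_pos: [0.485, -0.1199, 0.0434]
orientation: [1.957, 2.455, -0.003]
contact_force: [-3.9, -2.4, 21.6]
grip_width: 0.0105
gripper_force: 83.4
```

```bash
python3 tilt.py | head -7
```

```text
t 21.02 tcp [ 0.485  -0.1198  0.0434] yawx 102.89 zt [ 0.0005 -0.0024 -1.    ] F [-4.3652 -2.444  22.055 ] w 0.0109 g 83.4 j [ 0.8552  0.6654 -0.9442  2.0661  0.769   0.8068 -0.3363]
blob [  219   121   195   211 28248]
edge [(np.int32(237), np.int32(124)), (np.int32(408), np.int32(124))]
edge mid in tool frame mm [ 63.722    2.2553 -18.3766] s 0.12468852846725995
box-local tcp [-9.3155 -0.1289 43.3851] moment [0.4475 1.1147 0.0471]
(np.int32(121), np.int32(279), np.int32(363)) (np.int32(124), np.int32(237), np.int32(408)) (np.int32(136), np.int32(219), np.int32(219)) (np.int32(146), np.int32(412), np.int32(412)) (np.int32(157), np.int32(220), np.int32(220)) (np.int32(177), np.int32(221), np.int32(221)) (np.int32(180), np.int32(410), np.int32(410)) (np.int32(193), np.int32(410), np.int32(410)) (np.int32(205), np.int32(224), np.int32(408)) (np.int32(216), np.int32(225), np.int32(225)) (np.int32(227), np.int32(407), np.int32(407)) (np.int32(234), np.int32(226), np.int32(342)) (np.int32(237), np.int32(290), np.int32(405)) (np.int32(241), np.int32(290), np.int32(290)) (np.int32(244), np.int32(227), np.int32(227)) (np.int32(247), np.int32(356), np.int32(356))
```

Request:
{"name": "play_rows", "arguments": {"targets": "1 0 0 0.001 0; 1 0 0 0.002 0; 1 0 0 0.003 0; 1 0 0 0.003 0"}}

```text
clock: 21.35
tcp_pos: [0.4851, -0.12, 0.0431]
orientation: [1.955, 2.454, -0.008]
contact_force: [-16.1, -2.7, 58.1]
grip_width: 0.0106
gripper_force: 89.4
```

```bash
python3 tilt.py | head -7
```

```text
t 21.4 tcp [ 0.4851 -0.12    0.0431] yawx 102.92 zt [ 0.0002 -0.0063 -1.    ] F [-16.5433  -2.97    59.2004] w 0.0106 g 89.3 j [ 0.852   0.6653 -0.9429  2.0665  0.7733  0.8081 -0.3411]
blob [  219   121   196   211 28350]
edge [(np.int32(235), np.int32(124)), (np.int32(408), np.int32(124))]
edge mid in tool frame mm [ 63.7815   1.8076 -19.8744] s 0.12318953906666243
box-local tcp [-9.1527 -0.0995 43.0844] moment [-0.0478  3.5093  0.0435]
(np.int32(121), np.int32(267), np.int32(374)) (np.int32(124), np.int32(235), np.int32(408)) (np.int32(134), np.int32(414), np.int32(414)) (np.int32(141), np.int32(220), np.int32(220)) (np.int32(167), np.int32(220), np.int32(412)) (np.int32(170), np.int32(412), np.int32(412)) (np.int32(181), np.int32(222), np.int32(222)) (np.int32(193), np.int32(222), np.int32(222)) (np.int32(196), np.int32(409), np.int32(409)) (np.int32(217), np.int32(224), np.int32(408)) (np.int32(225), np.int32(226), np.int32(226)) (np.int32(233), np.int32(292), np.int32(341)) (np.int32(237), np.int32(227), np.int32(406)) (np.int32(241), np.int32(290), np.int32(290)) (np.int32(244), np.int32(280), np.int32(353)) (np.int32(247), np.int32(356), np.int32(356))
```

Request:
{"name": "play_rows", "arguments": {"targets": "1 0 0 -0.003 0; 1 0 0 -0.0045 0; 1 0 0 -0.0045 0; 0.7 0 0 -0.005 0; 0.4 0 0 -0.005 0; 0.2 0 0 -0.006 0; 0.2 0 0 -0.008 0; 0.2 0 0 -0.02 0", "squeeze": 25}}

```text
clock: 22.07
tcp_pos: [0.483, -0.1189, 0.0577]
orientation: [-1.954, -2.456, 0.002]
contact_force: [-0.7, 0.3, -0.5]
grip_width: 0.0339
gripper_force: 0.0
```

Request:
{"name": "play_rows", "arguments": {"targets": "0.2 0 0 -0.03 0; 0.2 0 0 -0.07 0; 0.2 0 0 -0.11 0; 0.2 0 0 -0.14 0; 0.2 0 0 -0.15 0; 0.2 0 0 -0.15 0; 0.2 0 0 -0.15 0; 0.2 0 0 -0.15 0"}}

```text
clock: 22.73
tcp_pos: [0.4833, -0.1193, 0.2075]
orientation: [-1.956, -2.456, 0.002]
contact_force: [-0.2, 0.4, -0.6]
grip_width: 0.034
gripper_force: 0.0
```

```bash
python3 - <<'E'
from h import *
i,f=grab("wrist","w10"); o,M=st()
h=cv2.cvtColor(f,cv2.COLOR_BGR2HSV)
m=cv2.inRange(h,(8,170,60),(35,255,255))
n,l,S,cc=cv2.connectedComponentsWithStats(m);k=1+np.argmax(S[1:,4]);print("blob",S[k])
c,_=cv2.findContours((l==k).astype(np.uint8),0,2);c=max(c,key=cv2.contourArea)[:,0]
P=np.array([loc(onz(i,*p,.042)) for p in c])
print("x",P[:,0].min(),P[:,0].max())
for a in range(-78,56,8):
    s=P[abs(P[:,0]-a)<3]
    if len(s): print(a,s[:,1].min().round(1),s[:,1].max().round(1),(s[:,1].max()-s[:,1].min()).round(1))
# side + scene: profile
for nme in("side","scene"):
    j,g=grab(nme,nme+"1"); hh=cv2.cvtColor(g,cv2.COLOR_BGR2HSV); mm=cv2.inRange(hh,(8,150,80),(35,255,255))
    for p in [(-70,-47,42),(-70,47,42),(53,-47,42),(53,47,42),(-8.5,0,72)]: print(nme,p,np.round(proj(j,box(*p)),1))
    u=proj(j,box(-8.5,0,50)); x,y=map(int,u); w=mm[y-40:y+40,x-40:x+40]; ys,xs=np.nonzero(w); print("orange bbox",xs.min()+x-40,xs.max()+x-40,ys.min()+y-40,ys.max()+y-40,len(xs))
E
```

```text
t 22.78 tcp [ 0.4833 -0.1192  0.2074] yawx 102.95 zt [-0.0026  0.0006 -1.    ] F [-0.708  -0.581  -0.1262] w 0.0341 g 0.0 j [ 1.0596  0.4509 -1.1749  1.9406  0.4751  1.0702 -0.0937]
blob [  272   118    93   118 10517]
x -73.09006954896435 50.48924264512668
-70 -46.4 45.1 91.4
-62 44.2 45.2 1.0
-22 45.3 45.3 0.0
-14 -47.7 -46.7 1.0
2 44.1 45.1 1.0
18 -47.8 -47.8 0.0
26 44.0 45.0 1.0
42 -47.7 -46.5 1.2
50 -46.9 45.0 91.8
side (-70, -47, 42) [298.5 211.9]
side (-70, 47, 42) [324.5 209.6]
side (53, -47, 42) [302.6 232.4]
side (53, 47, 42) [330.7 229.7]
side (-8.5, 0, 72) [313.9 213.2]Traceback (most recent call last):
  File "<stdin>", line 16, in <module>
    return umr_minimum(a, axis, None, out, keepdims, initial, where)
ValueError: zero-size array to reduction operation minimum which has no identity
```

```bash
python3 - <<'E'
from h import *
i,f=grab("wrist","w11")
h=cv2.cvtColor(f,cv2.COLOR_BGR2HSV);m=cv2.inRange(h,(8,170,60),(35,255,255))
for Y in range(-44,45,4):
    row=''
    for X in np.arange(38,60,1.):
        a=proj(i,box(X,Y,42)); row+='#' if m[int(round(a[1])),int(round(a[0]))] else '.'
    print(Y,row)
E
```

```text
-44 ############..........
-40 #############.........
-36 #############.........
-32 #############.........
-28 #############.........
-24 #############.........
-20 #############.........
-16 #############.........
-12 #############.........
-8 ############..........
-4 ############..........
0 ############..........
4 ############..........
8 ############..........
12 ############..........
16 #############.........
20 #############.........
24 #############.........
28 #############.........
32 #############.........
36 #############.........
40 ############..........
44 ###########...........
```

```bash
python3 -c "
from bench import r
print(r.hand_in())"
```

```text
the job is handed in; nothing more can be done
None
```

I handed the job in at about 23 s. The fuse is in both clips, and the guard's tongue is under the lip with its plate flat on the rims. The last wrist-camera image shows the bolt over the guard's far edge. The fingers slipped a few millimetres down the rib during the final press, and the wrist force briefly reached 59 N. The gripper has let go and risen clear, and I did not recheck the bystanders with a camera at the end.

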